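# Turn the jig's cam to its low point, then push the slide home

## Task

Get the drilling jig ready: using only your fingertips and gripping nothing, push the cam's upright handle round until the cam's thin side (its low point) faces the slide's roller and the handle points straight away from it, and only then gently push the slide by its rear plate fully forward against its end stops. Do not move the slide before the cam is turned, do not force the handle or the plate, and leave the wooden block lying in the slide's nest. Leave the other things on and around the jig where they are.

Things in the scene. Friction and masses are not known exactly. Their poses are not given: they have to be found in the camera images.
- pivot (a point): On the cam's vertical pivot axis, at the top face of the cam, 44 mm above the bench. The jig is a fixed plywood base, 310 x 200 x 18 mm, with two steel rails, a cam and a slide. This point's +x is the slide's forward direction (roughly away from the robot), +z up. The base reaches 240 mm behind, 70 mm ahead of it and 100 mm to each side. The slide lies behind, on the -x side.
- cam (a joint): Cam angle, rad, counter-clockwise seen from above. 0: fat side (high point) and handle point at the roller. pi or -pi: thin side (low point) faces the roller and the handle points straight away from it. At value a the handle stands in direction pi + a about the pivot, from +x of point pivot. Turns either way, ends at +-3.94. Dry friction 0.2 N m (3 to 4 N at the handle); stays put.
- cam_centre (a point): Centre of the top face of the cam, an aluminium disc of 80 mm diameter, 24 mm thick, pivoted 15 mm off its centre. A steel arm fixed on top points from the pivot over the fat side to the handle.
- handle_mid (a point): On the axis of the cam's handle, 84 mm above the bench. The handle is a black upright round peg, 16 mm diameter, 60 mm from the pivot axis, turning with the cam. The top of the arm that carries it is 59 mm above the bench, the top of the peg 106 mm.
- slide (a joint): Travel of the follower slide, m: 0 fully back, 0.045 fully home (forward) against two end stops between the rails. Dry friction 3 N plus light damping; stays put. With the cam's high point at the roller it is blocked at about 0.017; with the low point there it goes fully home with 2 mm to spare.
- push_plate (a point): Centre of the rear face of the slide's upright aluminium push plate, 63 mm above the bench. Plate 60 mm wide, 8 thick, 19 to 87 mm above the bench; push it along point pivot's +x. Rails left and right (33 to 45 mm off the centre line) are 32 mm high above the bench and reach 47 mm behind the plate at slide value 0; the base behind is 18 mm high.
- nest (a point): Centre of the floor of the slide's shallow nest, 32 mm above the bench, between low lips 10 mm high; the wooden block sits in it.
- roller (a point): Axis of the steel follower roller, 16 mm diameter, at the slide's front end, 32 mm above the bench; it is what meets the rim of the cam.
- block_mid (a point): Centre of the loose wooden work block, 42 x 48 x 25 mm, which lies in the slide's nest with about 2 mm play and rides along; its top is 57 mm above the bench. Normally 12.5 mm above point nest.
- jar: small screw jar with a lid, 34 mm across, 45 mm tall, standing on the jig's base left of the rails (left as seen looking along the jig's +x); a bystander. Origin at its underside.
- dowel: upright wooden dowel stub, 20 mm across, 45 mm tall, standing on the jig's base right of the rails; a bystander. Origin at its underside.
- offcut: wood offcut, 140 x 45 x 22 mm, lying on the bench left of the jig; a bystander. Origin at its underside.
- driver: screwdriver lying on the bench right of the jig; a bystander. Origin at its underside or lowest point.
- tape: roll of paper tape lying flat beyond the jig, 90 mm across, 24 mm high; a bystander. Origin at its underside.
- tin: tin can, 68 mm across, 85 mm tall, standing beyond the jig; a bystander. Origin at its underside.
Mind the look-alikes: they are no part of the job. There is more than one size of the part that bears block_mid; the job needs the smallest.

How it is judged:
By the outcome, as a careful person would: the job done as asked, in the order asked, and still so for the second after the job is handed in, with the robot touching nothing.
It also fails if it takes over 51 s, if anything falls off the work surface, if the arm or the gripper's body presses on something with over 40 N, if the wrist force passes 120 N, or if a joint passes its speed limit or range.

## Robot

A 7-joint arm with a two-finger parallel gripper is mounted at the origin on the work surface. World frame = base frame: x ahead of the robot, y to its left, z up, the work surface at z = 0. Lengths are in m, angles in rad, forces in N, time in s.
With the tool pointing down it reaches from about 0.4 to 0.875 m from the base axis. Payload 6.5 kg.
Tool frame: the origin (TCP) lies midway between the tips of the shut fingers; the grasp point (between the pads) lies bot.grip_depth behind it (bot.grip_depth is the distance from the TCP to the grasp point, in m); z points along the fingers, y is the direction in which the jaws open and shut (so a half turn about z gives the same grasp; the last joint's range is limited). The gripper opens to 85 mm and grips with 20 to 120 N. Pads are 22 mm wide; open, the fingers measure 114 mm over their backs; the gripper's body (76 mm by 85 mm) begins 54 mm behind the grasp point. The pads swing forward as they close: fully open they stand 13 mm farther back than shut.
Start: joints at [-0.066, 0.536, -0.004, 1.538, 0.003, 1.067, -0.071], TCP at [0.65, 0, 0.231] pointing down, gripper open.
Joint ranges: [-2.7, 2.7], [-0.37, 2.16], [-1.27, 1.26], [0.24, 2.4], [-1.31, 4.45], [0.19, 1.91], [-2.76, 2.76]. Speed limits (rad/s): [2.39, 2.39, 3.14, 3.14, 3.14, 3.14, 3.14].

## Interface

Orientations are given as a rotation vector (axis times angle).
In Python, from station import bot, cams, job gives the robot as it stands. The module is installed in compiled form; this text tells all that it offers.
- The arm moves only by the shell command python3 -m creep 'ROWS' [FORCE]. ROWS is text: rows parted by semicolons, each of 7 numbers parted by spaces: the shift along the tool's x, y, z in cm, then the turn, a rotation vector about the tool's x, y, z in degrees, then the closure, from 0 (fully open) to 1 (shut). In form: dx dy dz ax ay az claw; .... A call has 1 to 5 rows; each row shifts and turns the pose as measured when the row begins, along the tool's axes as they then stand; what a row does not reach is not made up. A row lasts 1/8 s, in which the tool goes at most 62.5 mm and 10.7 degrees, less where a joint would pass 70% of its speed; a pose out of reach is approached as far as the arm can. A call with a gripper value outside its range is refused whole. The fingers move at their own pace and stop on an object; FORCE is the grip in N (left out, the last holds). Time passes only in rows, so rows that do not move let the fingers close. It gives the time, the measured TCP pose, the force and the opening at its end, in the units of the state.
- bot.sense(): the state, without advancing time (a new reading comes with each control period).
- cams.get_image(name): name is "scene" or "side" or "wrist"; returns the picture (420x560x3 uint8, red, green, blue); there is no depth.
- cams.camera_params(name): a dict with "fx", "fy", "cx", "cy" (pixels), "R" (3x3) and "t" (3): a world point X has camera coordinates R X + t. Camera axes: x right, y down, z forward; pixel columns grow to the right and rows downward; lengths in m; the calibration is good to about 2 mm. The wrist camera is an equidistant fisheye: a pixel r from the principal point sees the ray r / f radians off the axis. A picture is of the moment at which its call begins: read the wrist's pose just before it. camera_params takes no time and is no camera call; for the wrist camera it gives the pose at the moment of the call.
- job.sign_off(): hands the job in, once; it reports no verdict.
The state is a dict: "t": time; "q": joint angles; "qd": joint speeds; "tau": joint torques, N m; "position": TCP position; "eef_rot": TCP orientation; "force": force on the tool from outside, world axes, zero at the start; "ft_torque": the same for the moment, N m; "grip_width": finger opening in m.
Only numpy, scipy, OpenCV 4.12 (cv2) and the standard library are available. Lean on these libraries where they do the work, as an engineer would, in place of code of your own. Each camera call takes 0.05 s, during which the arm holds its last target.

## Working session

There is one attempt and no reset: what is moved stays moved. The work goes in short steps, Python scripts to look and compute and a shell command to move; the robot and the scene stay as the last step left them, time stands still between calls to the robot, and variables do not carry over. Pictures are saved under pics/ and viewed, and the job is handed in when it is done.

```bash
mkdir -p pics
python3 - <<'E'
from station import bot,cams,job
import cv2,numpy as np
s=bot.sense();print({k:np.round(v,3) for k,v in s.items()}, bot.grip_depth)
for n in("scene","side","wrist"):
    p=cams.camera_params(n);print(n,p)
    cv2.imwrite(f"pics/{n}0.png",cams.get_image(n)[:,:,::-1])
E
```

```text
{'t': np.float64(0.0), 'q': array([-0.066,  0.537, -0.004,  1.539,  0.003,  1.067, -0.071]), 'qd': array([-0.001, -0.   , -0.001,  0.002,  0.001,  0.   , -0.001]), 'tau': array([-0.000e+00, -5.834e+01,  1.049e+00, -2.591e+01,  1.200e-02,
        9.000e-03, -0.000e+00]), 'position': array([ 0.649, -0.   ,  0.23 ]), 'eef_rot': array([-2.221e+00, -2.221e+00,  2.000e-03]), 'force': array([-0.158,  0.376,  0.811]), 'ft_torque': array([-0.02 , -0.057,  0.021]), 'grip_width': np.float64(0.085)} 0.0187
scene {'fx': 519.7578594508883, 'fy': 519.7578594508883, 'cx': 272.00751111022066, 'cy': 205.32307921413147, 'R': array([[ 0.74044242,  0.67182921, -0.01976177],
       [ 0.44527757, -0.51235315, -0.73431746],
       [-0.50346092,  0.53492033, -0.67851849]]), 't': array([-0.43025813, -0.18159621,  1.20506224])}
side {'fx': 531.3814036741041, 'fy': 531.3814036741041, 'cx': 282.79291840020295, 'cy': 207.23618529972669, 'R': array([[ 0.71389559, -0.70021799, -0.00691797],
       [-0.44289072, -0.44384549, -0.77900513],
       [ 0.5424029 ,  0.55919223, -0.62697939]]), 't': array([-0.36359485,  0.32178107,  0.7277952 ])}
wrist {'fx': 325.19226210127806, 'fy': 325.19226210127806, 'cx': 279.56382525809187, 'cy': 210.4783169713702, 'R': array([[ 9.99999332e-01,  3.09766489e-04, -1.11398960e-03],
       [ 6.04916310e-04, -9.61235724e-01,  2.75727252e-01],
       [-9.85395532e-04, -2.75727742e-01, -9.61235268e-01]]), 't': array([-0.64964989, -0.03482701,  0.37829112])}
```

View pics/scene0.png

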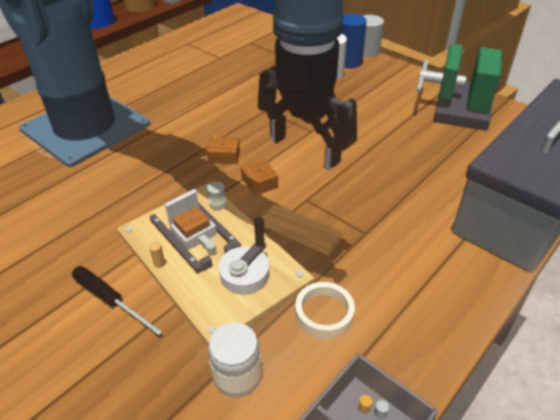

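View pics/side0.png

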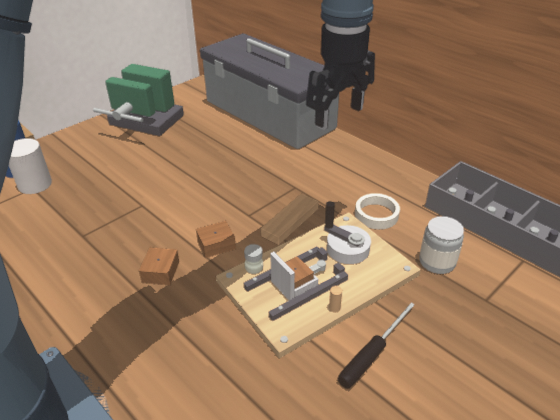

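View pics/wrist0.png

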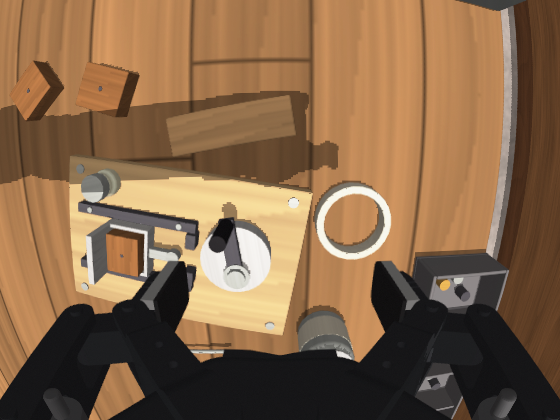

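Run:
```python
import cv2
a=cv2.imread("pics/wrist0.png");c=a[140:350,55:325];cv2.imwrite("pics/wz.png",cv2.resize(c,None,fx=2.8,fy=2.8,interpolation=cv2.INTER_CUBIC))
a=cv2.imread("pics/scene0.png");c=a[175:345,110:320];cv2.imwrite("pics/sz.png",cv2.resize(c,None,fx=3.5,fy=3.5,interpolation=cv2.INTER_CUBIC))
a=cv2.imread("pics/side0.png");c=a[190:350,215:425];cv2.imwrite("pics/dz.png",cv2.resize(c,None,fx=3.5,fy=3.5,interpolation=cv2.INTER_CUBIC))
```

```text
(no output)
```

View pics/wz.png

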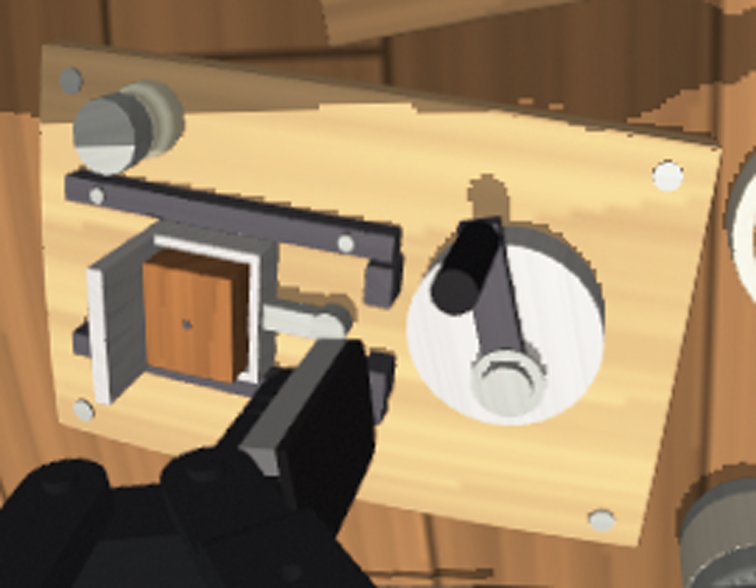

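View pics/sz.png

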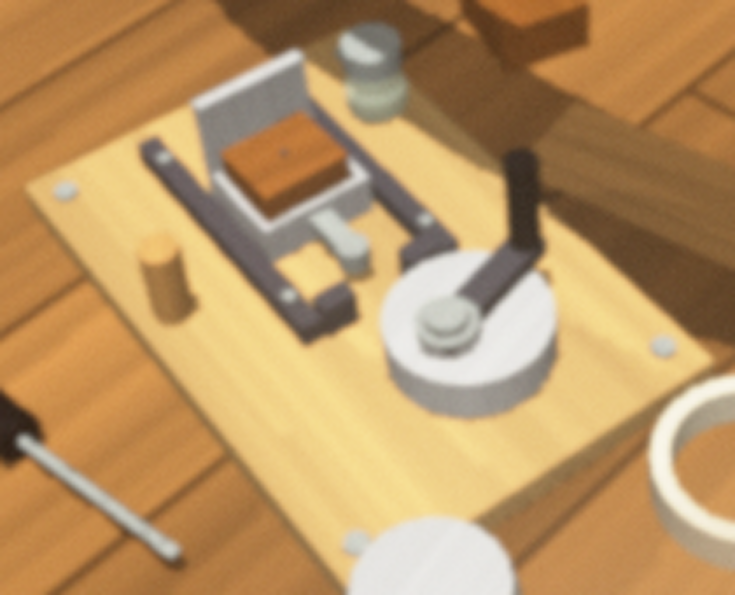

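View pics/dz.png

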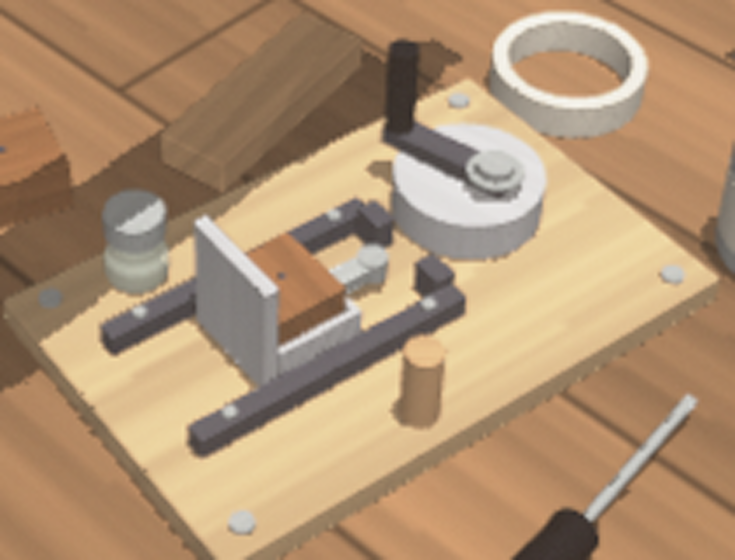

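```bash
cat > h.py <<'E'
import numpy as np,cv2
from station import cams
# static cams + wrist start params
W0=dict(fx=325.19226210127806,cx=279.56382525809187,cy=210.4783169713702,R=np.array([[ 9.99999332e-01,3.09766489e-04,-1.11398960e-03],[6.04916310e-04,-9.61235724e-01,2.75727252e-01],[-9.85395532e-04,-2.75727742e-01,-9.61235268e-01]]),t=np.array([-0.64964989,-0.03482701,0.37829112]))
def ray(n,uv,P=None):
    P=P or (W0 if n=="wrist" else cams.camera_params(n)); R=np.array(P["R"]);t=np.array(P["t"])
    x=(uv[0]-P["cx"])/P["fx"];y=(uv[1]-P["cy"])/P["fx"]
    if n=="wrist":
        r=np.hypot(x,y);k=np.sin(r)/r if r>1e-9 else 1;d=np.array([x*k,y*k,np.cos(r)])
    else: d=np.array([x,y,1.])
    d=R.T@d;return -R.T@t,d/np.linalg.norm(d)
def plane(n,uv,z,P=None):
    o,d=ray(n,uv,P);return o+d*(z-o[2])/d[2]
def tri(rs):
    A=np.zeros((3,3));b=np.zeros(3)
    for o,d in rs:
        M=np.eye(3)-np.outer(d,d);A+=M;b+=M@o
    X=np.linalg.solve(A,b);return X,[float(np.linalg.norm((np.eye(3)-np.outer(d,d))@(X-o))*1000) for o,d in rs]
wz=lambda x,y:(x/2.8+55-.3,y/2.8+140-.3)
sz=lambda x,y:(x/3.5+110-.35,y/3.5+175-.35)
dz=lambda x,y:(x/3.5+215-.35,y/3.5+190-.35)
E
python3 - <<'E'
from h import *
np.set_printoptions(precision=4,suppress=True)
C=[plane("wrist",wz(*p),.018)[:2] for p in[(42,45),(720,148),(638,546),(58,423)]]
print("wrist corners",C)
a,b,c,d=C
print("len",np.linalg.norm(b-a),np.linalg.norm(c-d),np.linalg.norm(a-d),np.linalg.norm(b-c))
# screws, z .02
S=[[plane("wrist",wz(*p),.02)[:2] for p in[(70,80),(668,176),(600,520),(84,409)]],
 [None,plane("scene",sz(664,347),.02)[:2],plane("scene",sz(356,543),.02)[:2],plane("scene",sz(65,190),.02)[:2]],
 [plane("side",dz(50,298),.02)[:2],plane("side",dz(459,101),.02)[:2],plane("side",dz(672,274),.02)[:2],plane("side",dz(241,522),.02)[:2]]]
for s in S:
  print("screws",s)
for nm,w,s,d_ in[("pivotscrew",(510,375),(447,312),(496,165)),("handletop",(458,293),(521,156),(404,48)),("block dot",(187,324),(285,153),(280,275))]:
    print(nm,tri([ray("wrist",wz(*w)),ray("scene",sz(*s)),ray("side",dz(*d_))]))
E
```

```text
wrist corners [array([0.3836, 0.0413]), array([ 0.6859, -0.0097]), array([ 0.6538, -0.2049]), array([ 0.3498, -0.1536])]
len 0.3065175277672185 0.3082765486901453 0.1978019724717597 0.19775396022235786
screws [array([0.3996, 0.0247]), array([ 0.665 , -0.0208]), array([ 0.6358, -0.1876]), array([ 0.372 , -0.1419])]
screws [None, array([ 0.6633, -0.0238]), array([ 0.6342, -0.1917]), array([ 0.3674, -0.1461])]
screws [array([0.3978, 0.0227]), array([ 0.6635, -0.0229]), array([ 0.6352, -0.1894]), array([ 0.3694, -0.1444])]
pivotscrew (array([ 0.6008, -0.0953,  0.0565]), [4.016387888714173, 4.060530982736298, 2.007903875910189])
handletop (array([ 0.5928, -0.0379,  0.107 ]), [2.654855101584614, 2.634246039118098, 0.32720651488609276])
block dot (array([ 0.4654, -0.0748,  0.0568]), [1.4521930398054212, 1.8890555216687124, 1.1158424421025457])
```

```bash
python3 -m creep '-2 -4 0 0 0 0 1; -2 -4 0 0 0 0 1; 0 0 0 0 0 -10 1; 0 0 0 0 0 -10 1; 0 0 0 0 0 -10 1' 20; python3 -m creep '0 0 0 0 0 -10 1;0 0 0 0 0 -10 1; 0 0 0 0 0 -10 1; 0 0 0 0 0 -10 1; 0 0 0 0 0 -10 1'
```

```text
t: 0.78
position: [0.5652, -0.0413, 0.2288]
eef_rot: [-1.547, -2.729, 0.005]
force: [-0.8, 0.1, 0.0]
grip_width: -0.0001
t: 1.4
position: [0.5639, -0.0416, 0.2275]
eef_rot: [-0.203, -3.127, 0.002]
force: [-0.8, -0.4, 0.0]
grip_width: 0.0003
```

```bash
python3 -m creep '0 0 3 0 0 -10 1;0 0 3 0 0 -6 1; 0 0 0 0 0 0 1'
python3 - <<'E'
from h import *
P=cams.camera_params("wrist");print(P)
im=cams.get_image("wrist")[:,:,::-1]
cv2.imwrite("pics/w1.png",im)
E
```

```text
t: 1.78
position: [0.5634, -0.042, 0.1662]
eef_rot: [0.249, -3.124, 0.0]
force: [-0.9, 0.1, 1.6]
grip_width: -0.0002
{'fx': 325.19226210127806, 'fy': 325.19226210127806, 'cx': 279.56382525809187, 'cy': 210.4783169713702, 'R': array([[-1.58335406e-01,  9.87385347e-01,  2.75004909e-04],
       [ 9.51195470e-01,  1.52457334e-01,  2.68298227e-01],
       [ 2.64871811e-01,  4.27426921e-02, -9.63335863e-01]]), 't': array([ 0.12963014, -0.54659687,  0.16826229])}
```

View pics/w1.png

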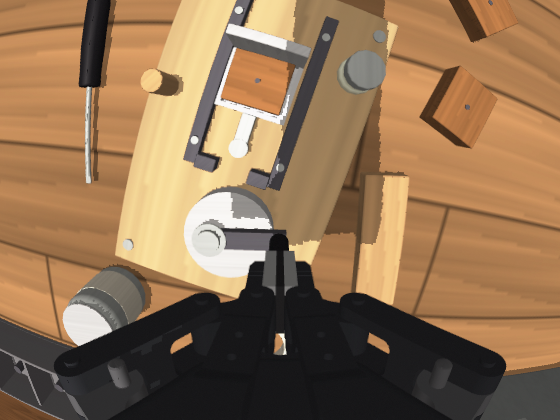

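Run:
```python
from h import *
P=cams.camera_params("wrist")
print(ray("wrist",(0,0),P)[0])
for uv,z in[((278,238),.106),((208,237),.059),((258,80),.057),((238,148),.04)]: print(plane("wrist",uv,z,P))
im=cv2.imread("pics/w1.png");cv2.imwrite("pics/w1z.png",cv2.resize(im[170:320,170:350],None,fx=4,fy=4,interpolation=cv2.INTER_CUBIC))
```

```text
[ 0.49663262 -0.0517122   0.30995474]
[ 0.57234845 -0.04078075  0.106     ]
[ 0.59852135 -0.0961724   0.059     ]
[ 0.46718012 -0.07317255  0.057     ]
[ 0.52372924 -0.08250975  0.04      ]
```

View pics/w1z.png

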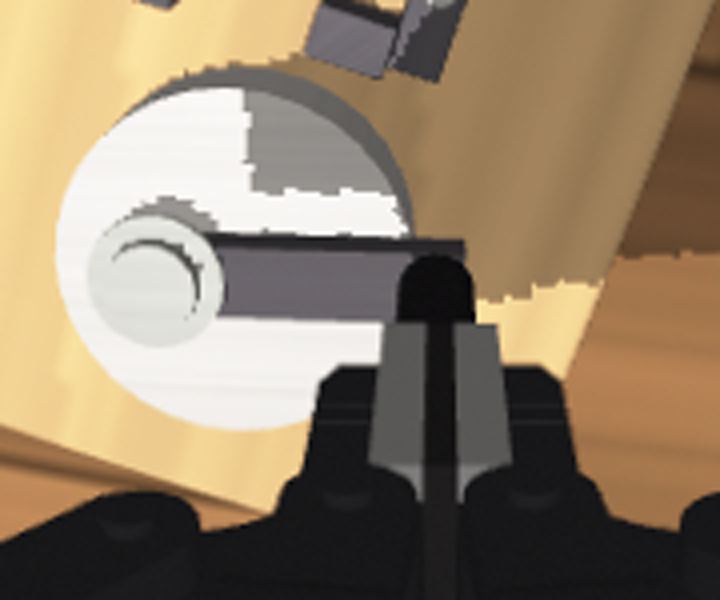

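```bash
python3 -m creep '0 0 4 0 0 0 1;0 0 3 0 0 0 1; 0 0 2.4 0 0 0 1; 0 0 0 0 0 0 1'; python3 -m creep '-0.5 0 0 0 0 0 1; -0.3 0 0 0 0 0 1; -0.2 0 0 0 0 0 1; 0 0 0 0 0 0 1'
```

```text
t: 2.33
position: [0.5697, -0.0425, 0.0777]
eef_rot: [-0.231, 3.128, -0.004]
force: [0.3, 0.4, 0.8]
grip_width: 0.0
t: 2.82
position: [0.5797, -0.0414, 0.0806]
eef_rot: [-0.228, 3.129, -0.006]
force: [-1.5, -0.8, -0.9]
grip_width: -0.0004
```

```bash
cat > snap.py <<'E'
import sys,cv2
from station import cams,bot
k=sys.argv[1]
a=cams.get_image("scene")[175:345,110:320,::-1];b=cams.get_image("side")[190:350,215:425,::-1]
import numpy as np
a=cv2.resize(a,(400,324),interpolation=cv2.INTER_CUBIC);b=cv2.resize(b,(400,324),interpolation=cv2.INTER_CUBIC)
cv2.imwrite(f"pics/{k}.png",np.hstack([a,b]))
s=bot.sense();print(s["t"],np.round(s["position"],4),np.round(s["force"],1))
E
python3 snap.py c1
```

```text
2.925 [ 0.5798 -0.0414  0.0806] [-1.4  0.1 -0.6]
```

View pics/c1.png

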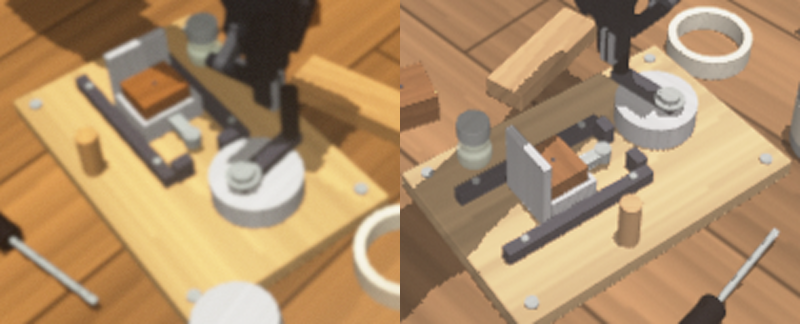

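The fingertips stand right behind the peg (scene, left half: tip at about (265,100), peg at (290,115)). I start the arc.

```bash
python3 -m creep '-0.5 0.14 0.2 0 0 5 1;-0.5 0.14 0.2 0 0 5 1;-0.5 0.14 0.2 0 0 5 1;-0.5 0.14 0.1 0 0 5 1'; python3 snap.py c2
```

```text
t: 3.42
position: [0.6008, -0.0358, 0.0758]
eef_rot: [0.336, 3.117, -0.005]
force: [-3.6, -0.9, 2.0]
grip_width: 0.0001
3.525 [ 0.6015 -0.0357  0.0759] [-1.2 -0.9  0.6]
```

View pics/c2.png

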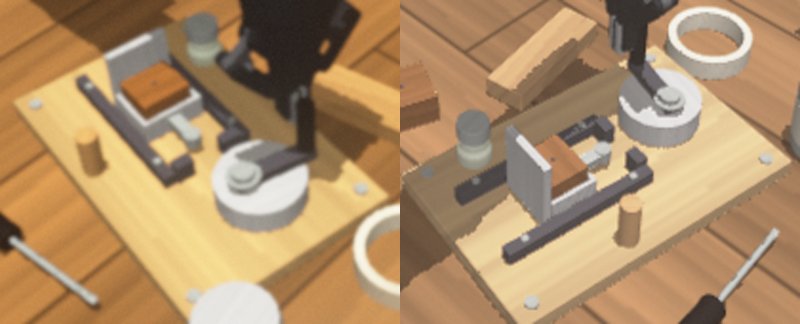

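```bash
python3 -m creep '-0.55 0.1 0.1 0 0 6 1;-0.55 0.14 0.1 0 0 6 1;-0.55 0.14 0.1 0 0 6 1;-0.55 0.14 0.1 0 0 6 1;-0.55 0.14 0.1 0 0 6 1'; python3 snap.py c3
```

```text
t: 4.15
position: [0.6292, -0.0389, 0.0729]
eef_rot: [1.133, 2.921, 0.003]
force: [-4.5, 1.1, 2.3]
grip_width: 0.0001
4.25 [ 0.6298 -0.0391  0.0728] [-1.7  1.7  1.1]
```

View pics/c3.png

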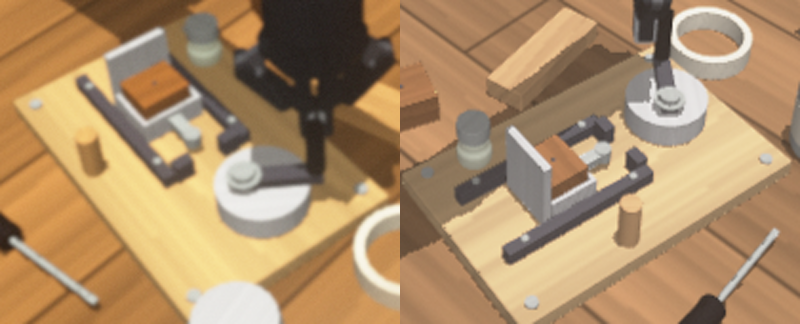

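```bash
python3 -m creep '-0.55 0.1 0 0 0 5.5 1;-0.55 0.1 0.1 0 0 5.5 1;-0.55 0.1 0 0 0 5.5 1;-0.55 0.1 0.1 0 0 5.5 1;-0.55 0.1 0 0 0 5.5 1'; python3 snap.py c4
```

```text
t: 4.88
position: [0.6501, -0.0521, 0.0718]
eef_rot: [1.782, 2.581, 0.016]
force: [-1.5, 3.7, -1.3]
grip_width: 0.0004
4.975 [ 0.6504 -0.0527  0.0718] [-0.4  2.3  0. ]
```

View pics/c4.png

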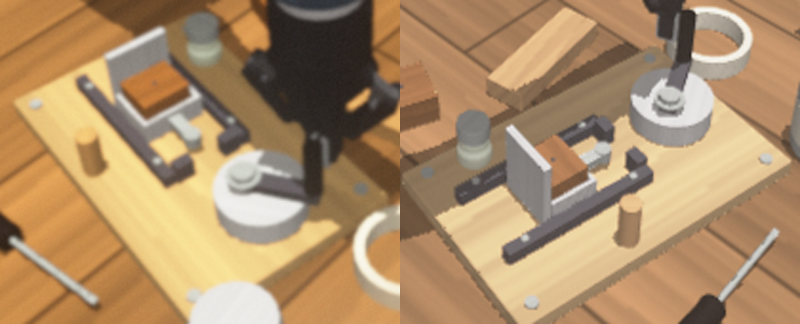

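```bash
python3 -m creep '-0.55 0.05 0 0 0 5.5 1;-0.55 0.05 0 0 0 5.5 1;-0.55 0.05 0 0 0 5.5 1;-0.55 0.05 0 0 0 5.5 1;-0.3 0.05 0 0 0 3 1'; python3 snap.py c5
```

```text
t: 5.6
position: [0.6622, -0.067, 0.0722]
eef_rot: [2.28, 2.155, 0.039]
force: [0.4, 2.6, -2.1]
grip_width: 0.0
5.7 [ 0.6622 -0.0674  0.0722] [ 2.6  3.9 -2.3]
```

View pics/c5.png

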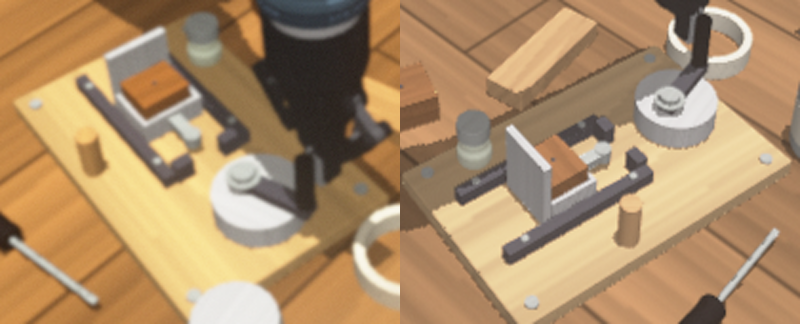

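```bash
cat > hd.py <<'E'
from h import *
import sys
# args: scene uv, side uv in c*.png coordinates of peg top centre
a=[float(x) for x in sys.argv[1:5]]
X,e=tri([ray("scene",(110+a[0]*.525,175+a[1]*.525)),ray("side",(215+(a[2]-400)*.525,190+a[3]*.494))])
y=np.radians(-9.7);r=X[:2]-np.array([.6008,-.0965]);j=np.array([r[0]*np.cos(y)+r[1]*np.sin(y),-r[0]*np.sin(y)+r[1]*np.cos(y)])
print(X,e,j,np.hypot(*j),np.degrees(np.arctan2(j[1],j[0])))
E
python3 hd.py 304 158 702 18
python3 -m creep '-0.55 0.02 0 0 0 4 1;-0.45 0.02 0 0 0 4 1;-0.35 0.02 0 0 0 3 1;0 0 0 0 0 0 1'; python3 snap.py c6
```

```text
[ 0.65760568 -0.08627115  0.10774314] [0.13232421705639677, 0.13232421705648306] [0.0542701  0.01965377] 0.05771927396643348 19.90771638143753
t: 6.2
position: [0.6651, -0.0783, 0.0736]
eef_rot: [2.467, 1.935, 0.051]
force: [-0.8, 2.3, -2.0]
grip_width: 0.0001
6.3 [ 0.6651 -0.0783  0.0736] [ 1.6  2.2 -0.8]
```

View pics/c6.png

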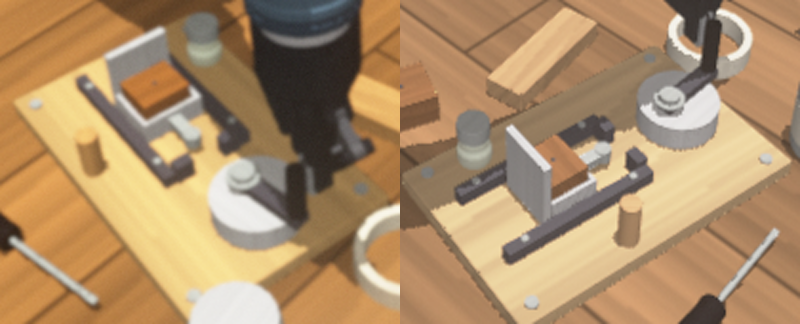

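```bash
python3 hd.py 295 168 711 25
python3 -m creep '-0.45 0 0.1 0 0 0 1;-0.35 0 0.1 0 0 0 1;0 0 0 0 0 0 1'; python3 snap.py c7
```

```text
[ 0.65797483 -0.09694589  0.10557886] [0.025025407659474003, 0.025025407659485948] [0.05643256 0.00919383] 0.05717656885200747 9.253172084677178
t: 6.68
position: [0.6651, -0.0862, 0.0729]
eef_rot: [2.463, 1.937, 0.056]
force: [1.6, 1.2, -1.0]
grip_width: -0.0
6.775 [ 0.665  -0.0861  0.0728] [0.2 1.2 0.3]
```

View pics/c7.png

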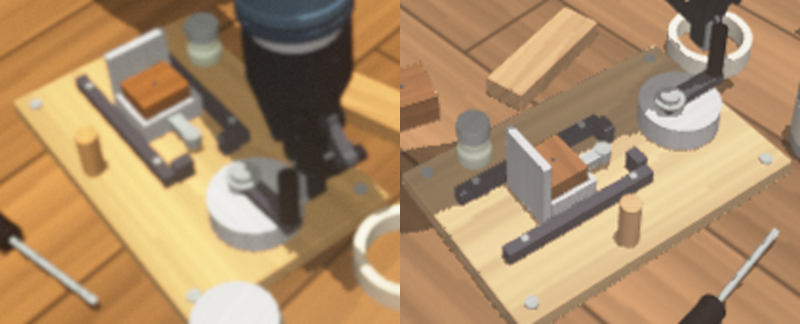

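```bash
cat > zoom.py <<'E'
import sys,cv2,numpy as np
from station import cams
k=sys.argv[1]
a=cams.get_image("scene")[240:320,200:280,::-1];b=cams.get_image("side")[190:270,330:410,::-1]
cv2.imwrite(f"pics/{k}.png",np.hstack([cv2.resize(x,(400,400),interpolation=cv2.INTER_CUBIC) for x in(a,b)]))
E
python3 zoom.py z1
```

```text
(no output)
```

View pics/z1.png

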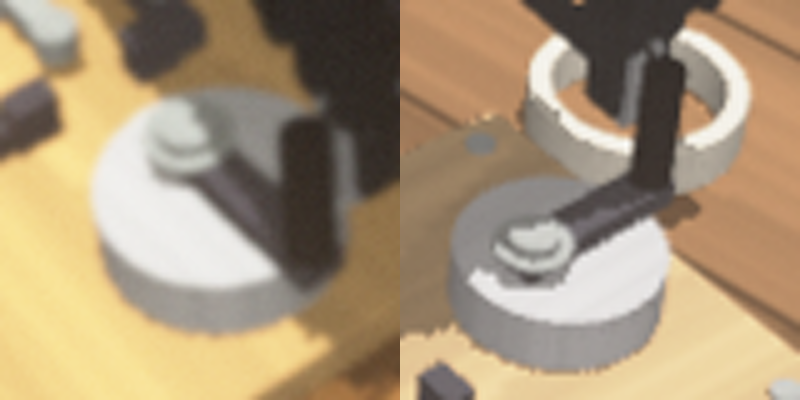

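```bash
cat > ang.py <<'E'
from h import *
import sys
a=[float(x) for x in sys.argv[1:]]
s=lambda x,y:ray("scene",(200+x/5-.4,240+y/5-.4))
d=lambda x,y:ray("side",(330+(x-400)/5-.4,190+y/5-.4))
T,e=tri([s(a[0],a[1]),d(a[2],a[3])]);S,f=tri([s(a[4],a[5]),d(a[6],a[7])])
print(T,e,S,f);v=(T-S)[:2];print(np.hypot(*v),np.degrees(np.arctan2(v[1],v[0]))+9.7)
v=T[:2]-np.array([.6008,-.0965]);print(np.hypot(*v),np.degrees(np.arctan2(v[1],v[0]))+9.7)
E
python3 ang.py 305 125 667 55 180 125 535 235
```

```text
[ 0.65936551 -0.10630763  0.11305465] [1.0323327714427348, 1.0323327714427348] [ 0.59833453 -0.10069945  0.06137943] [0.9794139663283686, 0.9794139663283398]
0.06128810663781248 4.449797961474514
0.05938104791377448 0.19322309373172253
```

```bash
python3 -m creep '-0.2 0 0 0 0 0 1;0 0 0 0 0 0 1';python3 -m creep '0.6 0 0 0 0 0 1;1 0 0 0 0 0 1;2 0 0 0 0 0 1;0 0 -4 0 0 0 1;0 0 -4 0 0 0 1';python3 -m creep '0 0 -4 0 0 0 1;0 -4 -1 0 0 0 1;0 -5 0 0 0 0 1;0 -5 0 0 0 0 1;0 0 0 0 0 0 1'; python3 zoom.py z2
python3 - <<'E'
from h import *
P=cams.camera_params("wrist");print(P["R"],P["t"])
cv2.imwrite("pics/w2.png",cams.get_image("wrist")[:,:,::-1])
E
```

```text
t: 7.12
position: [0.6646, -0.0878, 0.0727]
eef_rot: [2.462, 1.938, 0.056]
force: [2.5, 1.4, 0.1]
grip_width: -0.0002
t: 7.75
position: [0.6666, -0.0498, 0.1501]
eef_rot: [2.467, 1.944, 0.04]
force: [-0.0, -0.6, -0.1]
grip_width: -0.0002
t: 8.38
position: [0.5277, -0.0093, 0.202]
eef_rot: [2.458, 1.952, 0.048]
force: [0.8, -0.7, -0.3]
grip_width: 0.0001
[[ 0.97347481 -0.22730441  0.0260671 ]
 [-0.22639548 -0.94054168  0.25323198]
 [-0.03304355 -0.25241642 -0.96705433]] [-0.52564591  0.08871218  0.36736713]
```

View pics/z2.png

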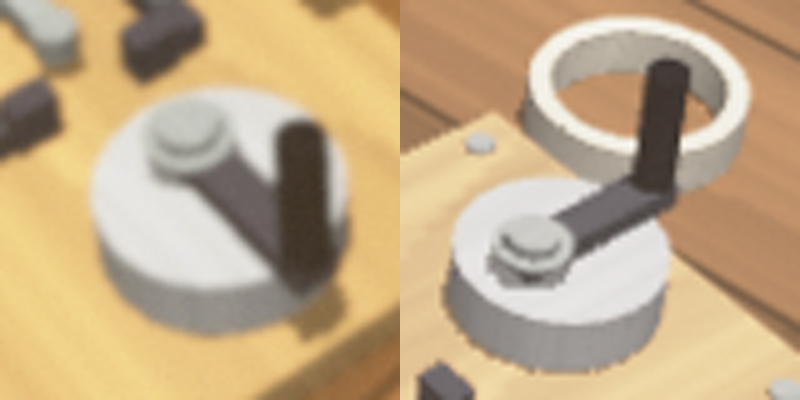

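View pics/w2.png

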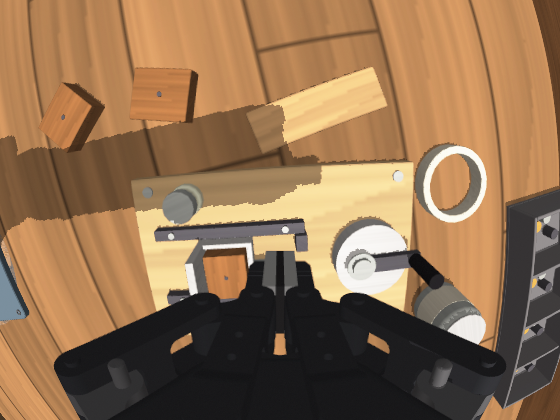

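```bash
python3 ang.py 302 132 670 68 186 125 533 235
python3 - <<'E'
from h import *
P=cams.camera_params("wrist")
im=cv2.imread("pics/w2.png");cv2.imwrite("pics/w2z.png",cv2.resize(im[150:330,300:460],None,fx=3.3,fy=3.3,interpolation=cv2.INTER_CUBIC))
A=plane("wrist",(148,192),.02,P);B=plane("wrist",(398,176),.02,P);print(A,B,np.degrees(np.arctan2(*(B-A)[[1,0]])))
E
```

```text
[ 0.65866506 -0.10782223  0.10939272] [0.04394234524899564, 0.04394234524896024] [ 0.59904552 -0.09908744  0.06017228] [0.7141773850125053, 0.714177385012513]
0.06025600340651059 1.364956046556415
0.05896234702185232 -1.3709720035339839
[0.40133132 0.023837   0.02      ] [ 0.66571395 -0.0218065   0.02      ] -9.795096183769344
```

View pics/w2z.png

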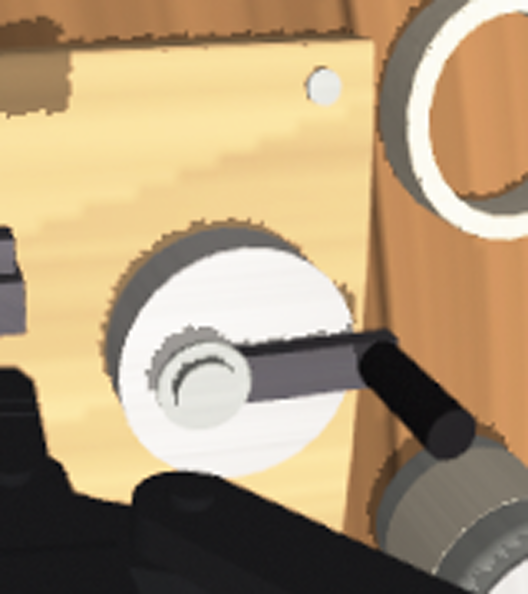

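Run:
```python
from h import *
P=cams.camera_params("wrist")
f=lambda x,y,z:plane("wrist",(300+x/3.3-.35,150+y/3.3-.35),z,P)
T=f(453,435,.106)
for z in(.062,.066,.07):
  S=f(204,390,z);v=(T-S)[:2];print(T,S,np.hypot(*v),np.degrees(np.arctan2(v[1],v[0]))+9.75)
# arm edges on top z=.059
for p,q in[((245,358),(362,345)),((250,402),(365,386))]:
  v=(f(*q,.059)-f(*p,.059))[:2];print(np.degrees(np.arctan2(v[1],v[0]))+9.75)
v=f(324,86,.02);print(v)
```

```text
[ 0.66157082 -0.10616748  0.106     ] [ 0.6004323  -0.09429662  0.062     ] 0.06228030093409024 -1.2380199455709988
[ 0.66157082 -0.10616748  0.106     ] [ 0.59964833 -0.09218116  0.066     ] 0.06348236912827568 -2.9777189008145655
[ 0.66157082 -0.10616748  0.106     ] [ 0.59886437 -0.0900657   0.07      ] 0.06474076016459564 -4.651281774794128
0.34747712977205225
1.4266163734607993
[ 0.66556952 -0.02145463  0.02      ]
```

```bash
python3 - <<'E'
from h import *
from station import bot
s=bot.sense();print(np.round(s["q"],2))
f=lambda x,y,z:plane("wrist",wz(x,y),z)
P=cams.camera_params("wrist")
y=np.radians(-9.75);u=np.array([np.cos(y),np.sin(y)]);v=np.array([-u[1],u[0]]);pv=np.array([.6005,-.097])
for X in(f(89,268,.087),f(97,403,.087),f(103,262,.087),f(112,400,.087),plane("scene",sz(196,104),.087),plane("scene",sz(296,48),.087),plane("side",dz(197,225),.087),plane("side",dz(265,290),.087)):
  r=X[:2]-pv;print(X,r@u,r@v)
print(pv+u*-.2)
E
python3 snap.py c8
```

```text
[-0.24  0.36  0.23  1.91 -0.13  0.85 -0.17]
[ 0.44347486 -0.03871268  0.087     ] -0.16462800625532523 0.030853294305387902
[ 0.43268579 -0.0978537   0.087     ] -0.16524573918447458 -0.02926062506601843
[ 0.45080522 -0.03607552  0.087     ] -0.15785012969616863 0.03469374899747187
[ 0.44092754 -0.09571304  0.087     ] -0.1574855493808528 -0.025755149066746058
[ 0.43249081 -0.10010624  0.087     ] -0.16505643184639943 -0.0315136422331388
[ 0.43794017 -0.04097389  0.087     ] -0.16969982184243756 0.02768744238955157
[ 0.44030555 -0.04291248  0.087     ] -0.16704030926086216 0.02617742796533678
[ 0.43291947 -0.09612725  0.087     ] -0.16530780984808377 -0.027519540051839084
[ 0.40338879 -0.0631301 ]
8.625 [ 0.5329 -0.0114  0.2027] [ 0.6  0.9 -0.3]
```

View pics/c8.png

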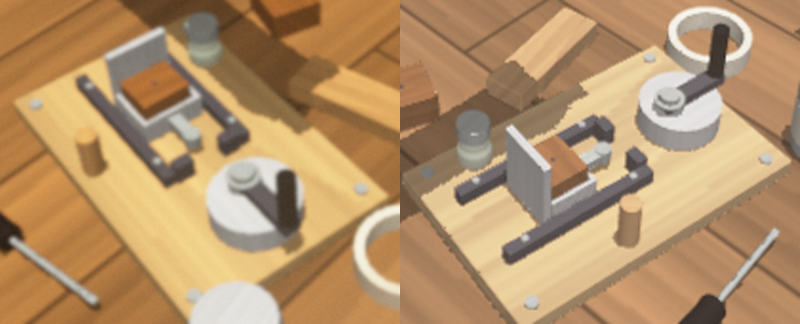

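```bash
cat > tgt.py <<'E'
from h import *
from station import bot
from scipy.spatial.transform import Rotation as Ro
import sys
x,y,z,ang=[float(a) for a in sys.argv[1:5]]
s=bot.sense();R=Ro.from_rotvec(s["eef_rot"]);a=np.radians(ang)
X=np.array([np.cos(a),np.sin(a),0]);Z=np.array([0,0,-1.]);T=Ro.from_matrix(np.c_[X,np.cross(Z,X),Z])
np.set_printoptions(precision=2,suppress=True)
print("pos",s["position"]*100,"shift cm tool",R.inv().apply(np.array([x,y,z])-s["position"])*100,"turn deg",np.degrees((R.inv()*T).as_rotvec()),"F",s["force"])
E
python3 tgt.py .4083 -.064 .2 -9.75
```

```text
pos [53.29 -1.14 20.27] shift cm tool [ -7.97 -10.93  -0.19] turn deg [ 0.22 -2.15 86.5 ] F [ 0.57  0.94 -0.28]
```

```bash
python3 -m creep '0 0 0 0 -1.5 10 1;0 0 0 0 0 10 1;0 0 0 0 0 10 1;0 0 0 0 0 10 1;0 0 0 0 0 10 1';python3 -m creep '0 0 0 0 0 10 1;0 0 0 0 0 10 1;0 0 0 0 0 10 1;0 0 0 0 0 5 1;0 0 0 0 0 0 1'; python3 tgt.py .4083 -.064 .16 -9.75
```

```text
t: 9.25
position: [0.5384, -0.013, 0.2025]
eef_rot: [3.05, 0.677, 0.033]
force: [0.1, 0.1, 0.1]
grip_width: -0.0
t: 9.88
position: [0.5437, -0.0141, 0.2023]
eef_rot: [3.112, -0.306, 0.045]
force: [0.3, -0.6, 0.7]
grip_width: -0.0001
pos [54.37 -1.41 20.23] shift cm tool [-12.43   7.49   3.94] turn deg [ 0.66 -1.7  -1.5 ] F [ 0.3  -0.61  0.71]
```

```bash
python3 -m creep '-4 2.5 0 0 -1.7 -1 1;-4 2.5 0 0 0 0 1;-4 2.5 0 0 0 0 1;0 0 0 0 0 0 1'; python3 tgt.py .4083 -.064 .1 -9.75
```

```text
t: 10.38
position: [0.4114, -0.0684, 0.2018]
eef_rot: [3.117, -0.265, 0.0]
force: [0.3, -0.4, 0.2]
grip_width: 0.0001
pos [41.14 -6.84 20.18] shift cm tool [-0.4  -0.52 10.17] turn deg [ 0.77 -0.08  0.04] F [ 0.25 -0.36  0.18]
```

```bash
python3 -m creep '-0.6 -0.5 4 0.5 0 0 1;-0.2 0 3 0 0 0 1;0 0 3 0 0 0 1;0 0 0 0 0 0 1'; python3 tgt.py .4083 -.064 .052 -9.75; python3 snap.py c9
```

```text
t: 10.88
position: [0.4115, -0.0622, 0.1005]
eef_rot: [3.127, -0.253, 0.015]
force: [0.1, 0.3, 0.6]
grip_width: 0.0
pos [41.15 -6.22 10.05] shift cm tool [-0.33  0.21  4.85] turn deg [ 0.19 -0.55  0.51] F [0.07 0.3  0.57]
10.975 [ 0.4129 -0.0624  0.1023] [-0.2 -0.4 -0.1]
```

View pics/c9.png

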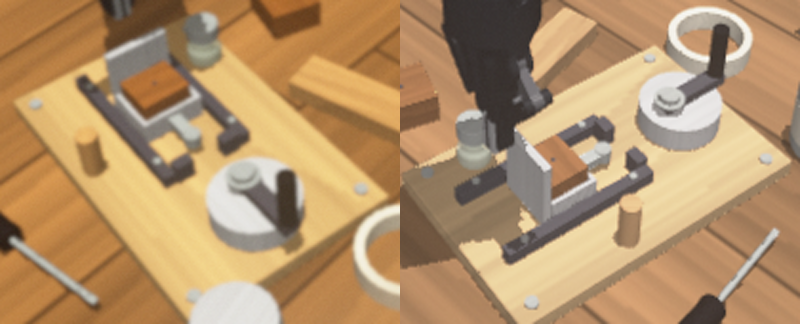

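```bash
python3 -m creep '-0.5 0.1 2 0 -0.5 0 1;-0.3 0.1 2 0 0 0 1;-0.2 0 1.0 0 0 0 1;0 0 0 0 0 0 1'; python3 tgt.py .4083 -.064 .052 -9.75
```

```text
t: 11.48
position: [0.4096, -0.0626, 0.0556]
eef_rot: [3.13, -0.249, 0.024]
force: [0.2, -0.1, -0.0]
grip_width: -0.0001
pos [40.96 -6.26  5.56] shift cm tool [-0.11  0.16  0.36] turn deg [-0.01 -0.89  0.64] F [ 0.18 -0.08 -0.03]
```

```bash
python3 -m creep '0.5 0.05 0.1 0 0 0 1;0.5 0.05 0 0 0 0 1;0.4 0 0 0 0 0 1;0.4 0 0 0 0 0 1;0.4 0 0 0 0 0 1'; python3 tgt.py .4714 -.0748 .052 -9.75;  python3 -m creep '0.4 0 0 0 0 0 1;0.4 0 0 0 0 0 1;0.4 0 0 0 0 0 1;0.4 0 0 0 0 0 1;0.4 0 0 0 0 0 1'; python3 tgt.py .4714 -.0748 .052 -9.75;python3 snap.py d1
```

```text
t: 12.1
position: [0.432, -0.067, 0.0564]
eef_rot: [3.132, -0.249, 0.023]
force: [-3.5, 0.6, 3.3]
grip_width: 0.0001
pos [43.2  -6.7   5.64] shift cm tool [4.   0.14 0.5 ] turn deg [-0.06 -0.83  0.66] F [-3.47  0.59  3.29]
t: 12.72
position: [0.4521, -0.0704, 0.0564]
eef_rot: [3.132, -0.249, 0.02]
force: [-3.7, 0.2, 1.0]
grip_width: -0.0004
pos [45.21 -7.04  5.64] shift cm tool [1.97 0.13 0.47] turn deg [-0.06 -0.72  0.65] F [-3.68  0.24  0.97]
12.825 [ 0.4528 -0.0706  0.0565] [-0.8 -0.  -1. ]
```

View pics/d1.png

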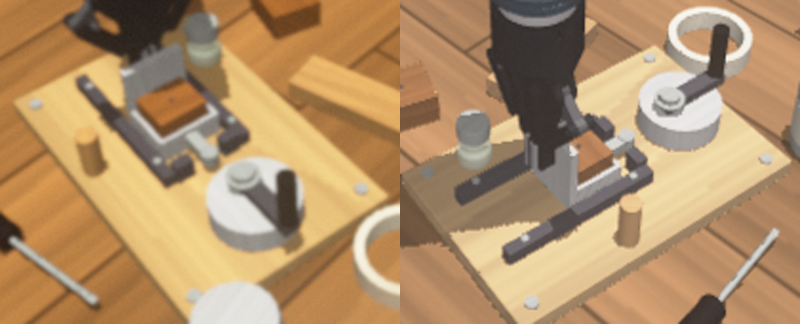

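The slide follows the fingertips at about 3.7 N, and the block and handle are unchanged.

```bash
python3 -m creep '0.4 0 0 0 0 0 1;0.4 0 0 0 0 0 1;0.3 0 0 0 0 0 1;0.2 0 0 0 0 0 1'; python3 tgt.py .4714 -.0748 .052 -9.75;  python3 -m creep '0.15 0 0 0 0 0 1;0.15 0 0 0 0 0 1;0.15 0 0 0 0 0 1'; python3 tgt.py .4714 -.0748 .052 -9.75
```

```text
t: 13.32
position: [0.4657, -0.0727, 0.0564]
eef_rot: [3.131, -0.249, 0.02]
force: [-3.6, 0.5, 0.2]
grip_width: 0.0004
pos [46.57 -7.27  5.64] shift cm tool [0.59 0.11 0.45] turn deg [-0.04 -0.72  0.65] F [-3.57  0.48  0.16]
t: 13.7
position: [0.4692, -0.0733, 0.0563]
eef_rot: [-3.131, 0.249, -0.016]
force: [-8.0, 0.2, 5.2]
grip_width: -0.0003
pos [46.92 -7.33  5.63] shift cm tool [0.23 0.11 0.44] turn deg [-0.06 -0.58  0.64] F [-8.02  0.2   5.23]
```

```bash
python3 -m creep '0.1 0 0 0 0 0 1;0.1 0 0 0 0 0 1'; python3 snap.py d2
```

```text
t: 13.95
position: [0.4692, -0.0733, 0.0562]
eef_rot: [-3.13, 0.249, -0.009]
force: [-5.9, 1.5, 3.8]
grip_width: 0.0001
14.05 [ 0.4692 -0.0733  0.0562] [-4.8 -0.1  4.2]
```

View pics/d2.png

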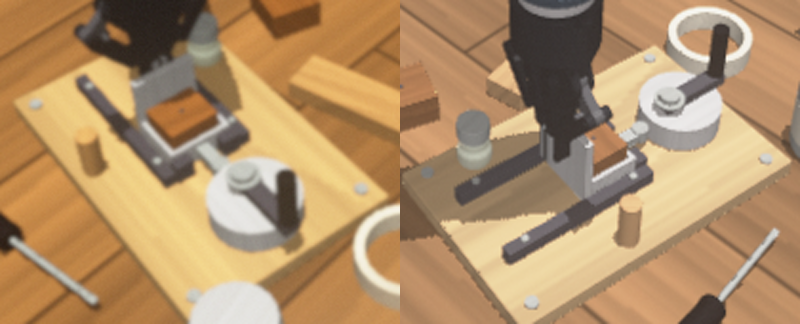

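```bash
python3 -m creep '-0.5 0 0 0 0 0 1;-1.5 0 0 0 0 0 1;-2 0 0 0 0 0 1;0 0 -3 0 0 0 1;0 0 -4 0 0 0 1';python3 -m creep '0 0 -4 0 0 0 1;0 0 -3 0 0 0 1;0 0 0 0 0 0 1'; python3 snap.py d3
python3 - <<'E'
import cv2,numpy as np
from station import cams
a=cams.get_image("scene")[210:310,160:260,::-1];b=cams.get_image("side")[210:310,270:370,::-1]
cv2.imwrite("pics/z3.png",np.hstack([cv2.resize(x,(400,400),interpolation=cv2.INTER_CUBIC) for x in(a,b)]))
E
```

```text
t: 14.68
position: [0.427, -0.0663, 0.1261]
eef_rot: [-3.131, 0.249, -0.013]
force: [1.4, -0.0, 1.1]
grip_width: 0.0002
t: 15.05
position: [0.4267, -0.0655, 0.2001]
eef_rot: [-3.128, 0.248, -0.024]
force: [-0.4, 0.1, -0.5]
grip_width: -0.0002
15.15 [ 0.4252 -0.0654  0.1982] [-0.5 -0.3 -0.1]
```

View pics/z3.png

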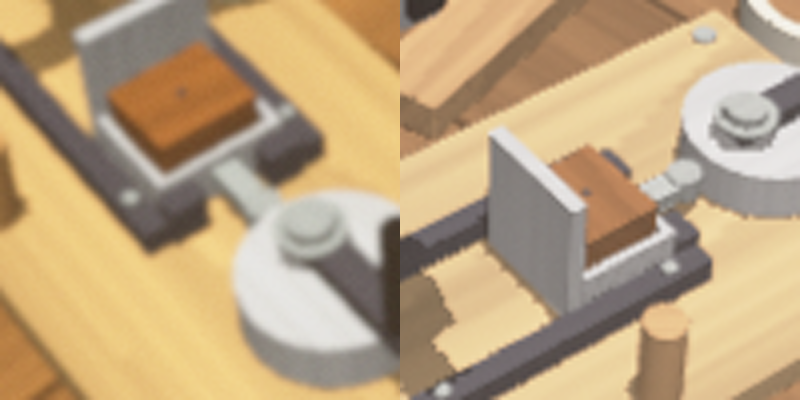

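View pics/d3.png

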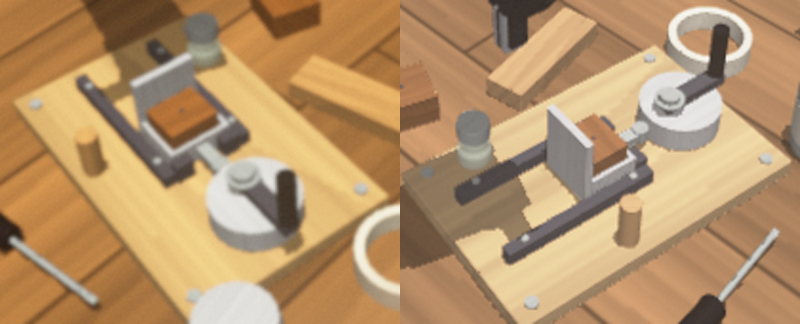

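Run:
```python
from h import *
y=np.radians(-9.75);u=np.array([np.cos(y),np.sin(y)]);pv=np.array([.6005,-.097])
f=lambda n,uv,z:(plane(n,uv,z)[:2]-pv)@u*1000
s=lambda x,y:(160+x/4-.4,210+y/4-.4)
d=lambda x,y:(270+(x-400)/4-.4,210+y/4-.4)
print("side plate",f("side",d(490,132),.087),f("side",d(580,212),.087),"was",f("side",dz(197,225),.087),f("side",dz(265,290),.087))
print("dot side",f("side",d(585,192),.057),"was",f("side",dz(280,275),.057))
print("dot scene",f("scene",s(181,93),.057),"was",f("scene",sz(285,153),.057))
```

```text
side plate -121.91751883456772 -119.78400583842266 was -167.04030926086216 -165.30780984808376
dot side -91.44313674078778 was -136.61086866215578
dot scene -93.40805368868863 was -137.74742563970898
```

```bash
python3 -c "
from station import job;print(job.sign_off())"
```

```text
the job is handed in; nothing more can be done
None
```

I turned the cam and pushed the slide fully home, in that order, then handed the job in at about 15 s of robot time. No verdict is reported.

- **Cam:** I pushed the handle about 107° clockwise with the shut fingertips, gripping nothing. The force readings along the way stayed at about 5 N. It now points straight away from the roller. The better readings put the handle 0 to 1.5° off. A few cruder ones ranged from -5° to +1.4°, because the height of the pivot screw is uncertain.
- **Slide:** I pushed the rear plate forward at about 3.7 N. At the end it stopped moving and the force rose to about 10 N (8 N of it along x). Against the first pictures the plate and block have moved 44.3 to 45.5 mm, which matches the 45 mm full travel.
- **Last pictures:** The block lies in its nest, and the handle has not moved since the turn. The jar, dowel, offcut, tape and screwdriver look undisturbed. I did not check the tin separately at the end. The arm stands clear, touching nothing.

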